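Shut the centrifuge and switch it on

ROBOT

A 6-joint arm with a two-finger parallel gripper is mounted at the origin on a cart in front of the work surface, level with it; the furniture and walls round the work are solid. World frame = base frame: x ahead of the robot, y to its left, z up, the work surface at z = 0. Lengths are in m, angles in rad, forces in N, time in s.
With the tool pointing down it reaches from about 0.3 to 0.85 m from the base axis. Payload 5.4 kg.
Tool frame: the origin (TCP) lies at the very end of the fingers, on their centre line; the grasp point (between the pads) lies 19 mm behind it; z points along the fingers, y is the line along which they close (so a half turn about z gives the same grasp; the last joint's range is limited). The gripper opens to 85 mm and grips with 20 to 120 N. Pads are 22 mm wide; open, the fingers measure 114 mm over their backs; the gripper's body (76 mm by 85 mm) begins 54 mm behind the grasp point. The pads swing forward as they close: fully open they stand 13 mm farther back than shut.
Start: joints at [-1.447, 0.158, 1.597, -0, 1.386, -0.21], TCP at [0.188, -0.543, 0.196] pointing down, gripper open.
Joint ranges: [-2.91, 2.91], [-0.94, 2.29], [0.18, 2.7], [-1.29, 4.43], [0.17, 2.64], [-3, 3]. Speed limits (rad/s): [2.57, 2.57, 3.14, 3.14, 3.14, 3.14].

INTERFACE

Orientations are given as a rotation vector (axis times angle).
In Python, from bench import ctrl gives the robot as it stands.
- The arm moves only by the tool drive_tool, never from a script. Its argument "moves" is a list of rows, each an object with "claw": the opening, from 0 (shut) to 1 (fully open); "slide": the shift along the tool's x, y, z each as a share of 0.2 m, from -1 to 1, a list of three; "rotation": the turn, a rotation vector about the tool's x, y, z each as a share of 180 degrees, from -1 to 1, a list of three. A call has exactly 10 rows; each row shifts and turns the commanded pose from where the row before left it, along the tool's axes as they then stand; what a row does not reach is not made up. A row lasts 1/8 s, in which the tool goes at most 62.5 mm and 10.7 degrees, less where a joint would pass 70% of its speed; a pose out of reach is approached as far as the arm can. A call with a number of a shift or a turn outside -1 to 1 is refused whole. A call with a gripper value outside its range is refused whole. The fingers move at their own pace and stop on an object; "force" is the grip in N (left out, the last holds). Time passes only in rows, so rows that do not move let the fingers close, or fill a call up. It gives the time, the measured TCP pose, the force, the opening and the grip force at its end, in the units of the state.
- ctrl.read_state(): the state, without advancing time (a new reading comes with each control period).
- ctrl.get_image(name): name is "side" or "top" or "wrist"; returns a dict with "color" (420x560x3 uint8, red, green, blue), "vertical_fov" (degrees; the focal length in pixels is half the picture's height over the tangent of half this angle, whatever the lens; pixels are square), "cx", "cy" (the principal point, pixels), "k1" (the pictures are not rectified: a ray, as slopes to the right and down, at radius r is drawn at 1 + k1 r^2 times it, then the intrinsics apply), "R" (3x3) and "t" (3): a world point X has camera coordinates R X + t. Camera axes: x right, y down, z forward; pixel columns grow to the right and rows downward; lengths in m; the calibration is good to about 2 mm. A picture is of the moment at which its call begins. There is no depth.
- ctrl.sign_off(): hands the job in; it is judged then, once.
Trained networks look in the newest picture that a camera, given by its name, has taken for a name from the list of things; names that differ only in an ending like _2 or _b are one class to them, and where a whole thing is asked for, a point or a joint stands for the part that bears it (a point fixed in the world has none). Each returns a list of dicts, best first, with "conf" (0 to 1); they miss things now and then, are a little off and sometimes report something else, mostly with a low value. They report only what shows in the picture. A call takes as long as a camera call.
- ctrl.look_for(camera, label): "point" ([row, column] in pixels, amid what is visible of it).
- ctrl.masks_of(camera, label): "region" (420x560 bool, what is visible of it) and "point" ([row, column] in pixels, amid what is visible of it).
The state is a dict: "time": time; "joint_pos": joint angles; "qvel": joint speeds; "joint_efforts": joint torques, N m; "eef_pos": TCP position; "tool_rot": TCP orientation; "wrist_force": force on the tool from outside, world axes, zero at the start; "wrist_torque": the same for the moment, N m; "finger_gap": opening from 0.0 (shut) to 1.0 (fully open); "finger_force": force on a finger pad.
Only numpy, scipy, OpenCV 4.12 (cv2) and the standard library are available. Lean on these libraries where they do the work, as an engineer would, in place of code of your own. Each camera call takes 0.05 s, during which the arm holds its last target. There are 200 camera calls.

TASK

The loaded mini centrifuge on the trolley is ready to run: with the fingertips push its open see-through lid all the way down until it is fully shut, gently and without slamming it, and only then press the upper half of the power rocker at the front fully in, so that it stays on. Only push and press, lift and carry nothing: leave the speed dial as it is set, the centrifuge where it stands, and the small things around it alone.

Things in the scene. Friction and masses are not known exactly. Their poses are not given: they have to be found in the camera images.
- centrifuge: Mini centrifuge, cream table-top machine on rubber feet, 1.35 kg, 214 x 175 mm, standing loose; slides if pushed level with over 10 N. Origin: centre of its underside. x points from its front (rocker, dial; robot's side) to its back (lid hinge), z up. Housing 50 mm high, x -0.082 to 0.094, y +-0.075; panel face x = -0.09. Round bowl wall on it: rim at z = 0.077, radius 0.08 about x = 0.01.
- centrifuge_lid (a joint): Angle of the see-through domed lid about its hinge, rad: 0 = fully shut, 1.0 to 1.3 at the start, stop at 1.48 (about upright). Positive opens it up and away from the robot. The stiff hinge holds the lid at any angle: moving it takes 0.05 to 0.35 N m, so it must be pushed all the way down.
- lid_hinge (a point): Middle of the lid's hinge line, which runs along the centrifuge's y, at (0.097, 0, 0.081) of the centrifuge frame.
- lid_push (a point): On the outside of the lid's flat top, near its front edge; moves with the lid. Shut, it is at (-0.025, 0, 0.115) of the centrifuge frame: 122 mm before and 34 mm above the hinge line. Its z is the outward normal (up when shut, away from the robot when open), x runs to the hinge. The top is an 84 mm disc; from it the dome slopes to the rim, 158 mm across, with a tab at the front (shut: x -0.079).
- centrifuge_power_rocker (a joint): Angle of the power rocker on the front panel, rad: +0.157 = lower half in (off, as at the start), -0.157 = upper half in (on). It stays where it is pressed. Pressing the upper half takes about 3 N; it goes in by about 2 mm, to a stop.
- rocker_upper (a point): Middle of the upper half of the rocker's outer face; moves with the rocker; at about (-0.097, 0.045, 0.034) of the centrifuge frame; pushed along the centrifuge's +x. The rocker is 12 mm wide (y 0.039 to 0.051) and 19 mm high (z 0.019 to 0.038, centre 0.028) and stands 6 mm out of the front panel.
- centrifuge_speed_knob (a joint): Angle of the round speed dial on the front panel, rad; set to about 2.0 and to be left so. The dial is 27 mm across and stands out to x = -0.107 at y = -0.045, z = 0.028 of the centrifuge frame.
- cup_a: A specimen cup 49 mm across and 58 mm high with a screw lid, loose beside the centrifuge, to be left alone. Origin: centre of its underside.
- cup_b: A second specimen cup 49 mm across and 58 mm high with a screw lid, loose beside the centrifuge, to be left alone. Origin: centre of its underside.
- dropper_a: A dropper bottle 25 mm across and 78 mm high, loose beside the centrifuge, to be left alone. Origin: centre of its underside.
- dropper_b: A second dropper bottle 25 mm across and 78 mm high, loose beside the centrifuge, to be left alone. Origin: centre of its underside.
- pen: A marker pen, 138 mm long and 12 mm thick, lying flat, loose beside the centrifuge, to be left alone. Origin: centre of its underside.
- sachet: A flat sachet block 32 x 62 x 9 mm lying flat, loose beside the centrifuge, to be left alone. Origin: centre of its underside.

How it is judged:
By the outcome, as a careful person would: the job done as asked, in the order asked, and still so for the second after the job is handed in, with the robot touching nothing.
It also fails if it takes over 45 s, if anything falls off the work surface, if the arm or the gripper's body presses on something with over 40 N, if the wrist force passes 120 N, or if a joint passes its speed limit or range.

## Working session

There is one attempt and no reset: what is moved stays moved. The work goes in short steps, Python scripts to look and compute and a tool call to move; the robot and the scene stay as the last step left them, time stands still between calls to the robot, and variables do not carry over. Pictures are saved under pics/ and viewed, at most 10 in all, crops included, and the job is handed in when it is done.

Besides the shell and the picture viewer there is one more tool, called after "Request:" by a JSON object that holds its "api" and its "payload", one argument or row to a line. drive_tool: Moves the arm, as the interface text tells. Its arguments: {"type":"object","properties":{"moves":{"type":"array"},"force":{"type":"number"}},"required":["moves"]}

```bash
ls; mkdir -p pics; python3 - <<'E'
from bench import ctrl
import cv2,numpy as np
s=ctrl.read_state();print({k:np.round(v,3).tolist() for k,v in s.items()})
for c in ("side","top"):
    im=ctrl.get_image(c);cv2.imwrite(f"pics/{c}0.png",im["color"][:,:,::-1])
    print(c,im["vertical_fov"],im["cx"],im["cy"],im["k1"],(-im["R"].T@im["t"]).round(3))
    for l in ("centrifuge","lid_push","lid_hinge","rocker_upper","centrifuge_speed_knob","centrifuge_power_rocker","cup_a","dropper_a","pen","sachet"):
        print(l,[(np.round(d["point"]).tolist(),round(d["conf"],2)) for d in ctrl.look_for(c,l)[:3]])
E
```

```text
pics
{'time': 0.0, 'joint_pos': [-1.447, 0.159, 1.598, 0.0, 1.386, -0.21], 'qvel': [0.001, -0.0, -0.0, 0.001, -0.001, -0.001], 'joint_efforts': [0.0, -39.599, -33.144, -0.0, 0.008, 0.0], 'eef_pos': [0.188, -0.543, 0.195], 'tool_rot': [-3.096, -0.522, -0.0], 'wrist_force': [0.171, 0.042, -0.615], 'wrist_torque': [-0.027, -0.05, 0.025], 'finger_force': 0.0, 'finger_gap': 1.0}
side 45.365616076257744 282.4992125104786 205.20265594857156 0.03765877534524412 [-0.188 -0.53   0.51 ]
centrifuge [([211.0, 290.0], 0.83)]
lid_push [([162.0, 298.0], 0.66)]
lid_hinge [([211.0, 292.0], 0.84)]
rocker_upper [([248.0, 244.0], 0.52)]
centrifuge_speed_knob []
centrifuge_power_rocker [([254.0, 248.0], 0.58), ([163.0, 302.0], 0.56)]
cup_a [([257.0, 337.0], 0.94), ([235.0, 346.0], 0.55)]
dropper_a [([207.0, 248.0], 0.69), ([220.0, 241.0], 0.67)]
pen [([258.0, 337.0], 0.29)]
sachet [([241.0, 369.0], 0.65)]
top 49.52158023066048 280.3909011287945 207.48186865288164 0.04507907103459892 [0.466 0.015 0.95 ]
centrifuge [([186.0, 270.0], 0.82)]
lid_push [([149.0, 261.0], 0.95), ([186.0, 213.0], 0.48), ([177.0, 337.0], 0.19)]
lid_hinge [([251.0, 350.0], 0.63), ([187.0, 273.0], 0.59)]
rocker_upper []
centrifuge_speed_knob [([237.0, 306.0], 0.64)]
centrifuge_power_rocker []
cup_a [([204.0, 340.0], 0.71), ([178.0, 334.0], 0.65)]
dropper_a [([201.0, 213.0], 0.59), ([186.0, 211.0], 0.55)]
pen [([249.0, 353.0], 0.81)]
sachet [([150.0, 334.0], 0.71)]
```

View pics/side0.png

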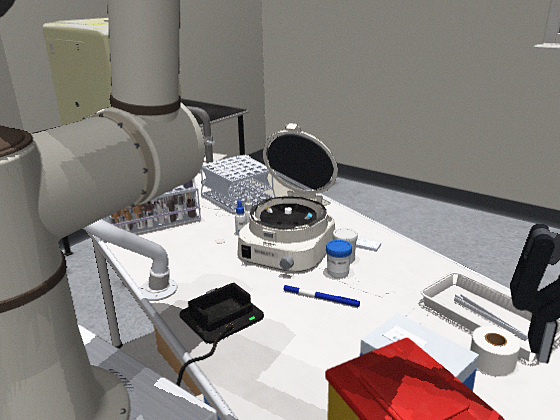

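View pics/top0.png

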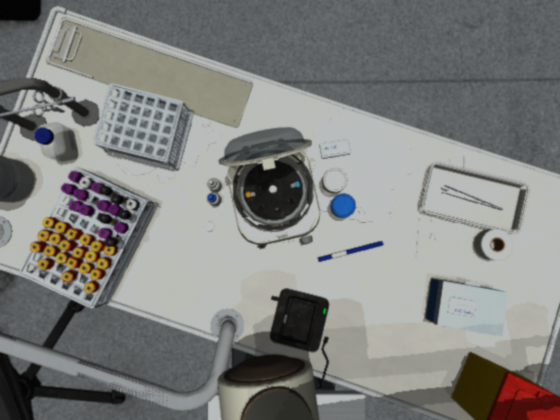

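The side view shows the open lid (160,300), rocker about (252,246) and dial about (262,286). In the top view the bowl is about (189,273), the dial (240,306) and the rocker (245,262). I'll zoom in on both.

```bash
python3 - <<'E'
import cv2,numpy as np
a=cv2.imread("pics/side0.png")[115:285,225:355];b=cv2.imread("pics/top0.png")[120:255,200:365]
A=cv2.resize(a,None,fx=3,fy=3,interpolation=2);B=cv2.resize(b,None,fx=2.4,fy=2.4,interpolation=2)
o=np.zeros((520,800,3),np.uint8);o[:A.shape[0],:A.shape[1]]=A;o[:B.shape[0],395:395+B.shape[1]]=B[:520,:405];cv2.imwrite("pics/crop.png",o)
E
```

```text
(no output)
```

View pics/crop.png

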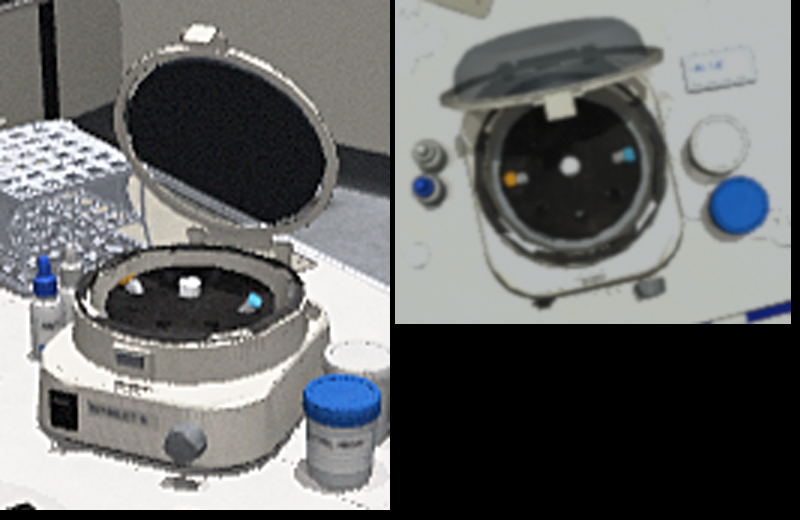

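```bash
cat > h.py <<'E'
from bench import ctrl
import cv2,numpy as np
from scipy.optimize import least_squares
from scipy.spatial.transform import Rotation as Ro
def proj(im,X):
    p=np.atleast_2d(X)@im["R"].T+im["t"];u=p[:,:2]/p[:,2:]
    f=im["color"].shape[0]/2/np.tan(np.radians(im["vertical_fov"]/2))
    return f*u*(1+im["k1"]*(u**2).sum(1,keepdims=True))+[im["cx"],im["cy"]]
def cen(p,X):
    c,s=np.cos(p[2]),np.sin(p[2]);X=np.atleast_2d(X)
    return np.c_[p[0]+c*X[:,0]-s*X[:,1],p[1]+s*X[:,0]+c*X[:,1],X[:,2]]
def lid(th,X):   # centrifuge-frame point of lid when shut -> at angle th
    X=np.atleast_2d(X)-[.097,0,.081];c,s=np.cos(th),np.sin(th)
    return np.c_[c*X[:,0]+s*X[:,2],X[:,1],-s*X[:,0]+c*X[:,2]]+[.097,0,.081]
E
python3 - <<'E'
from h import *
S=ctrl.get_image("side");T=ctrl.get_image("top")
def res(p,full=False):
    hub=[.01,0,p[4]];tab=lid(p[3],[-.077,0,.082])[0]
    s=proj(S,cen(p,[[-.097,.045,.028],[-.107,-.045,.028],hub,tab]))-[[245.7,251.7],[286,262.3],[288,210.7],[293.3,126]]
    t=proj(T,cen(p,[[-.102,-.045,.03],[-.096,.045,.03],hub,[.01,0,.077],tab]))-[[306.3,240.4],[261.7,245.4],[272.9,188.8],[272.7,190.8],[269.6,163.8]]
    return np.r_[s,t].ravel()
r=least_squares(res,[.5,0,0,1.1,.07],loss="soft_l1");print(r.x.round(4));print(res(r.x).reshape(-1,2).round(1))
p=r.x
print("push",cen(p,lid(p[3],[-.025,0,.115])),"hinge",cen(p,[.097,0,.081]),"rocker",cen(p,[-.097,.045,.034]))
for n,l in (("top","cup_a"),("top","dropper_a")): pass
im=S["color"].copy()
E
```

```text
[0.5503 0.022  0.2003 1.1834 0.0795]
[[-0.5  0.6]
 [-1.   2. ]
 [ 0.9  0.1]
 [-0.6  4.2]
 [ 0.2 -0.1]
 [ 0.4  1.2]
 [ 0.1 -0.7]
 [ 0.3 -2.6]
 [-0.6 -0.7]]
push [[0.63108796 0.03842202 0.20680365]] hinge [[0.64540548 0.04132897 0.081     ]] rocker [[0.44633072 0.04682804 0.034     ]]
```

Fit: centrifuge at (0.550, 0.022), yaw 0.20, lid about 1.18 rad, residuals mostly 1–2 px. The lid tab is the worst, at 4 px. Next I'll lift with the fingers shut, align to the centrifuge's yaw and move towards the back of the lid.

Request:
{"api": "drive_tool", "payload": {
  "moves": [
    {"claw": 0, "slide": [0, 0, -0.28], "rotation": [0, 0, 0.043]},
    {"claw": 0, "slide": [0, 0, -0.28], "rotation": [0, 0, 0]},
    {"claw": 0, "slide": [0, 0, -0.28], "rotation": [0, 0, 0]},
    {"claw": 0, "slide": [0.22, -0.18, 0], "rotation": [0, 0, 0]},
    {"claw": 0, "slide": [0.22, -0.18, 0], "rotation": [0, 0, 0]},
    {"claw": 0, "slide": [0.22, -0.18, 0], "rotation": [0, 0, 0]},
    {"claw": 0, "slide": [0.22, -0.18, 0], "rotation": [0, 0, 0]},
    {"claw": 0, "slide": [0.22, -0.18, 0], "rotation": [0, 0, 0]},
    {"claw": 0, "slide": [0.22, -0.18, 0], "rotation": [0, 0, 0]},
    {"claw": 0, "slide": [0, 0, 0], "rotation": [0, 0, 0]}
  ]
}}

```text
time: 2.45
eef_pos: [0.4064, -0.2766, 0.364]
tool_rot: [3.125, 0.321, 0.002]
wrist_force: [-0.3, -0.8, 0.0]
finger_gap: 0.001
finger_force: 0.0
```

```bash
cat >> h.py <<'E'
P=[.5503,.022,.2003]
def st():
    s=ctrl.read_state();c=np.array([[np.cos(P[2]),np.sin(P[2])],[-np.sin(P[2]),np.cos(P[2])]])
    e=s["eef_pos"];R=Ro.from_euler("z",-P[2])*Ro.from_rotvec(s["tool_rot"])
    print("t",round(s["time"],2),"tcp in C",np.r_[c@(np.array(e[:2])-P[:2]),e[2]].round(4),"F in C",Ro.from_euler("z",-P[2]).apply(s["wrist_force"]).round(2),"gap",s["finger_gap"])
    print("tool axes in C (cols)\n",R.as_matrix().round(3),"q",np.round(s["joint_pos"],2))
E
python3 -c "
from h import *
st()"
```

```text
t 2.45 tcp in C [-0.2005 -0.264   0.364 ] F in C [-0.45 -0.76  0.02] gap 0.0009659042756899959
tool axes in C (cols)
 [[ 1.     0.004  0.001]
 [ 0.004 -1.    -0.   ]
 [ 0.001  0.    -1.   ]] q [-0.84 -0.12  1.55  0.    1.71  0.52]
```

Request:
{"api": "drive_tool", "payload": {
  "moves": [
    {"claw": 0, "slide": [0.205, -0.165, 0], "rotation": [0, 0, 0]},
    {"claw": 0, "slide": [0.205, -0.165, 0], "rotation": [0, 0, 0]},
    {"claw": 0, "slide": [0.205, -0.165, 0], "rotation": [0, 0, 0]},
    {"claw": 0, "slide": [0.205, -0.165, 0], "rotation": [0, 0, 0]},
    {"claw": 0, "slide": [0.205, -0.165, 0], "rotation": [0, 0, 0]},
    {"claw": 0, "slide": [0.205, -0.165, 0], "rotation": [0, 0, 0]},
    {"claw": 0, "slide": [0.205, -0.165, 0], "rotation": [0, 0, 0]},
    {"claw": 0, "slide": [0.205, -0.165, 0], "rotation": [0, 0, 0]},
    {"claw": 0, "slide": [0, 0, 0], "rotation": [0, 0, 0]},
    {"claw": 0, "slide": [0, 0, 0], "rotation": [0, 0, 0]}
  ]
}}

```text
time: 3.7
eef_pos: [0.6739, 0.0429, 0.3633]
tool_rot: [3.126, 0.31, -0.001]
wrist_force: [0.0, -0.3, 0.2]
finger_gap: 0.006
finger_force: 0.0
```

```bash
python3 -c "
from h import *
st()
a=ctrl.get_image('side')['color'][90:290,180:380,::-1];b=ctrl.get_image('top')['color'][90:290,180:380,::-1]
cv2.imwrite('pics/m1.png',cv2.resize(np.hstack([a,b]),None,fx=2,fy=2))"
```

```text
t 3.7 tcp in C [ 0.1253 -0.0042  0.3633] F in C [-0.04 -0.35  0.23] gap 0.006080092585086012
tool axes in C (cols)
 [[ 1.    -0.003 -0.001]
 [-0.003 -1.    -0.001]
 [-0.001  0.001 -1.   ]] q [-0.11  0.39  1.   -0.    1.76  1.26]
```

View pics/m1.png

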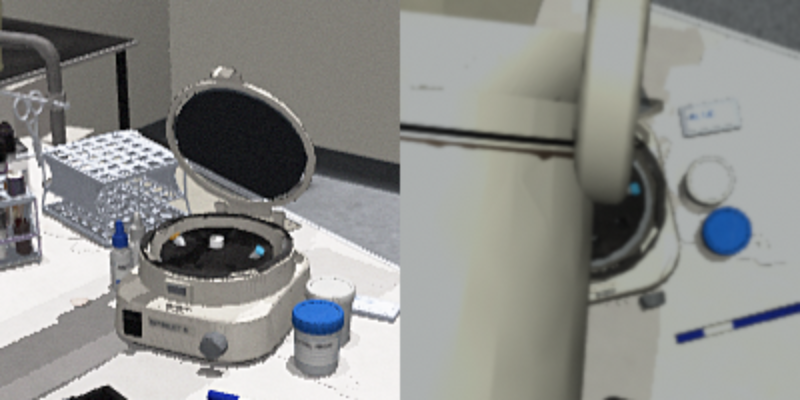

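The side crop shows the lid untouched, and the gripper is above and behind it, out of the frame. Descending behind the lid.

Request:
{"api": "drive_tool", "payload": {
  "moves": [
    {"claw": 0, "slide": [0.03, 0, -0.0], "rotation": [0, 0, 0]},
    {"claw": 0, "slide": [0, -0.02, 0.2], "rotation": [0, 0, 0]},
    {"claw": 0, "slide": [0, 0, 0.2], "rotation": [0, 0, 0]},
    {"claw": 0, "slide": [0, 0, 0.2], "rotation": [0, 0, 0]},
    {"claw": 0, "slide": [0, 0, 0.18], "rotation": [0, 0, 0]},
    {"claw": 0, "slide": [0, 0, 0], "rotation": [0, 0, 0]},
    {"claw": 0, "slide": [-0.04, 0, 0], "rotation": [0, 0, 0]},
    {"claw": 0, "slide": [-0.04, 0, 0], "rotation": [0, 0, 0]},
    {"claw": 0, "slide": [-0.03, 0, 0], "rotation": [0, 0, 0]},
    {"claw": 0, "slide": [0, 0, 0], "rotation": [0, 0, 0]}
  ]
}}

```text
time: 5.05
eef_pos: [0.6574, 0.0448, 0.2086]
tool_rot: [3.126, 0.311, 0.002]
wrist_force: [0.0, 0.6, 0.4]
finger_gap: 0.002
finger_force: 0.0
```

```bash
python3 -c "
from h import *
st()
a=ctrl.get_image('side')['color'][90:290,180:380,::-1];b=ctrl.get_image('wrist')['color'][::2,::2,::-1]
cv2.imwrite('pics/m2.png',np.hstack([cv2.resize(a,None,fx=2.1,fy=2.1),cv2.resize(b,(370,420))]))"
```

```text
t 5.05 tcp in C [0.1095 0.0011 0.2086] F in C [0.14 0.54 0.38] gap 0.0015520329871480589
tool axes in C (cols)
 [[ 1.    -0.002  0.001]
 [-0.002 -1.    -0.   ]
 [ 0.001  0.    -1.   ]] q [-0.11  0.36  1.32  0.    1.45  1.26]
```

View pics/m2.png

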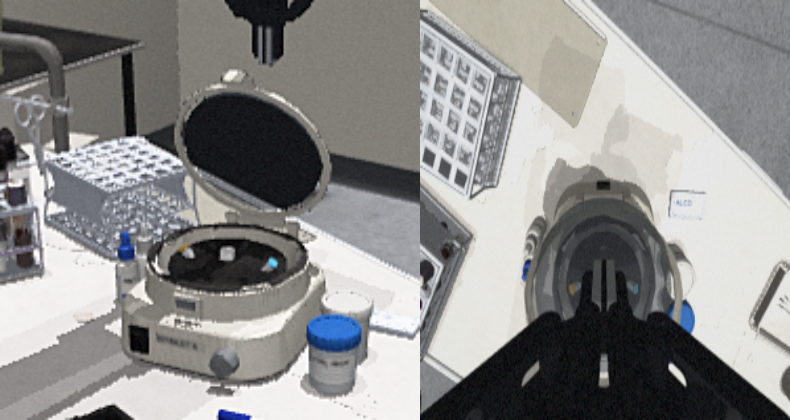

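```bash
python3 -c "
from h import *
S=ctrl.get_image('side');print(proj(S,[.6574,.0448,.2086]))
for th in (1.0,1.1,1.18,1.3): print(th,proj(S,cen(P,lid(th,[[-.077,0,.082],[.01,.079,.084],[.01,-.079,.084],[-.025,0,.115]]))).round(0).tolist())
"
```

```text
[[307.52951051 136.5124012 ]]
1.0 [[287.0, 141.0], [263.0, 164.0], [334.0, 174.0], [298.0, 146.0]]
1.1 [[290.0, 135.0], [264.0, 161.0], [335.0, 171.0], [301.0, 143.0]]
1.18 [[293.0, 130.0], [266.0, 159.0], [336.0, 169.0], [303.0, 141.0]]
1.3 [[297.0, 125.0], [268.0, 156.0], [338.0, 166.0], [306.0, 139.0]]
```

```bash
python3 -c "
from h import *
a=ctrl.get_image('side')['color'][85:175,255:345,::-1]
cv2.imwrite('pics/m3.png',cv2.resize(a,None,fx=6,fy=6,interpolation=cv2.INTER_NEAREST))"
```

```text
(no output)
```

View pics/m3.png

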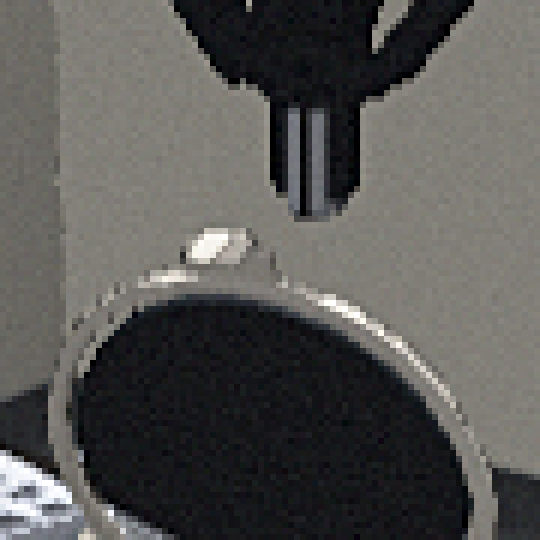

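The fingertip shows at (row 121, col 307), but the reported TCP projects to row 136.5. I'll cross-check this with the wrist camera before making contact.

```bash
python3 - <<'E'
from h import *
S=ctrl.get_image('side');W=ctrl.get_image('wrist');T=ctrl.get_image('top')
tcp=np.array(ctrl.read_state()["eef_pos"])
print("tcp in wrist",proj(W,tcp),"side",proj(S,tcp),"wristcam pos",(-W["R"].T@W["t"]).round(3))
def tri(a,b): 
    f=lambda X:np.r_[(proj(S,X)-a).ravel(),(proj(T,X)-b).ravel()]
    r=least_squares(f,[.55,0,.05]);return r.x,abs(r.fun).max()
for n,a,b in (("sachet",[369,241],[334,150]),("rocker",[245.7,251.7],[261.7,245.4]),("dial",[286,262.3],[306.3,240.4])):
    X,e=tri(a,b);print(n,X.round(3),round(e,1),"pred in wrist",proj(W,X).round(0),"seen",[(np.round(d["point"][::-1]),round(d["conf"],2)) for d in ctrl.look_for("wrist",n if n=="sachet" else "cup_a")])
print("machine in wrist: hinge,tab@1.18,rim back",proj(W,cen(P,np.vstack([[.097,0,.081],lid(1.18,[-.077,0,.082]),[.09,.075,.05],[.09,-.075,.05]]))).round(0).tolist())
# tip z from the side picture at known xy
r=least_squares(lambda z:proj(S,[tcp[0],tcp[1],z[0]])[0,1]-120.8,[.2]);print("z if xy right",r.x, "x' if z right",least_squares(lambda d:proj(S,cen(P,[d[0],0,tcp[2]]))[0,1]-120.8,[.1]).x)
cv2.imwrite("pics/w.png",W["color"][:,:,::-1])
E
```

```text
tcp in wrist [[277.1166402  246.19320846]] side [[307.51206188 137.00843181]] wristcam pos [0.732 0.06  0.385]
sachet [ 0.65  -0.108  0.009] 2.8 pred in wrist [[408. 207.]] seen [(array([403., 204.]), 0.86)]
rocker [0.45  0.048 0.027] 0.1 pred in wrist [[241. 341.]] seen [(array([402., 316.]), 0.84), (array([402., 273.]), 0.55)]
dial [ 0.459 -0.042  0.03 ] 0.0 pred in wrist [[315. 348.]] seen [(array([402., 316.]), 0.84), (array([402., 273.]), 0.55)]
machine in wrist: hinge,tab@1.18,rim back [[278.0, 204.0], [279.0, 408.0], [203.0, 202.0], [353.0, 202.0]]
z if xy right [0.2420755] x' if z right [0.25174052]
```

View pics/w.png

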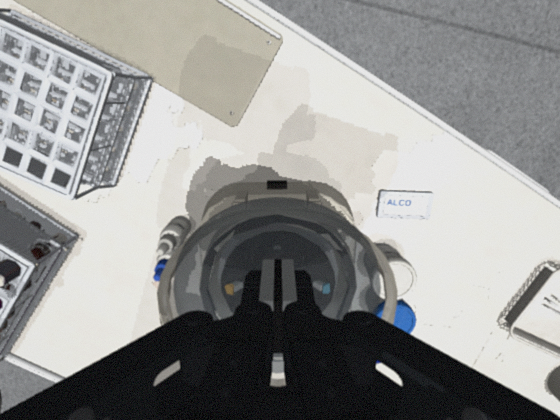

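The wrist view shows the shut fingertips ending at about (row 258, col 285), while the TCP is predicted at (246, 277). I'll triangulate the real tip from both cameras.

```bash
python3 - <<'E'
from h import *
S=ctrl.get_image('side');W=ctrl.get_image('wrist')
tcp=np.array(ctrl.read_state()["eef_pos"]);print(tcp)
for z in (.2086,.22,.23,.242): print(z,proj(W,[tcp[0],tcp[1],z]).round(0),proj(S,[tcp[0],tcp[1],z]).round(0))
r=least_squares(lambda X:np.r_[(proj(S,X)-[306.7,120.8]).ravel(),(proj(W,X)-[285,258]).ravel()],tcp);print(r.x.round(4),r.fun.round(1))
g=cv2.cvtColor(W["color"],cv2.COLOR_RGB2GRAY);print(g[240:275:3,255:312:3])
f=210/np.tan(np.radians(W["vertical_fov"]/2));print(f,W["R"].round(2).tolist())
E
```

```text
[0.65749389 0.04494589 0.20751722]
0.2086 [[277. 247.]] [[307. 136.]]
0.22 [[277. 256.]] [[308. 131.]]
0.23 [[277. 264.]] [[308. 127.]]
0.242 [[277. 276.]] [[308. 121.]]
[0.6657 0.0432 0.2393] [ 3.7  0.6 -0.8  0.3]
[[45 47 44 42 39 46 48 42 44 53 41 49 44 48 44 50 51 46 54]
 [41 42 43 51 46 47 43 43 44 47 47 49 43 40 47 40 45 47 43]
 [47 46 42 47 42 47 46 66 63 43 46 45 50 48 48 50 47 46 40]
 [41 47 51 45 46 51 48 54 52 48 51 45 45 46 52 47 47 46 40]
 [42 45 43 41 45 47 48 43 53 46 43 44 46 44 45 51 49 45 42]
 [45 43 40 48 51 45 46 49 46 48 44 41 47 43 44 45 48 47 47]
 [42 46 46 51 51 52 49 49 47 51 54 55 52 48 45 52 50 45 49]
 [46 45 46 74 71 70 70 26 12 71 76 75 75 51 49 50 47 44 53]
 [46 40 50 72 76 73 74 15 19 67 76 77 74 49 51 51 42 50 50]
 [47 43 52 75 77 79 70  9 14 71 72 71 73 54 51 56 54 56 60]
 [19 32 41 75 71 76 70 16 14 74 70 74 75 48 35 34 28 59 61]
 [ 8 10 47 72 74 73 68 11 12 70 69 74 75 55 10 22 11 25 58]]
347.93533488568767 [[0.2, -0.98, 0.0], [-0.94, -0.19, 0.3], [-0.29, -0.06, -0.95]]
```

The picture suggests the visible tip sits about 34 mm higher than the reported TCP. Going 25 mm lower lands on the lid's outer face under either reading. I'll do that, then creep forward and watch the lid and the force.

Request:
{"api": "drive_tool", "payload": {
  "moves": [
    {"claw": 0, "slide": [0.06, 0, 0], "rotation": [0, 0, 0]},
    {"claw": 0, "slide": [0, 0, 0.06], "rotation": [0, 0, 0]},
    {"claw": 0, "slide": [0, 0, 0.06], "rotation": [0, 0, 0]},
    {"claw": 0, "slide": [-0.03, 0, 0], "rotation": [0, 0, 0]},
    {"claw": 0, "slide": [-0.03, 0, 0], "rotation": [0, 0, 0]},
    {"claw": 0, "slide": [-0.03, 0, 0], "rotation": [0, 0, 0]},
    {"claw": 0, "slide": [-0.03, 0, 0], "rotation": [0, 0, 0]},
    {"claw": 0, "slide": [-0.03, 0, 0], "rotation": [0, 0, 0]},
    {"claw": 0, "slide": [-0.02, 0, 0], "rotation": [0, 0, 0]},
    {"claw": 0, "slide": [0, 0, 0], "rotation": [0, 0, 0]}
  ]
}}

```text
time: 6.9
eef_pos: [0.6358, 0.0405, 0.1838]
tool_rot: [3.126, 0.312, 0.0]
wrist_force: [-0.0, -0.1, -0.2]
finger_gap: 0.003
finger_force: 0.0
```

```bash
python3 -c "
from h import *
st()
a=ctrl.get_image('side')['color'][85:175,255:345,::-1]
cv2.imwrite('pics/m4.png',cv2.resize(a,None,fx=6,fy=6,interpolation=cv2.INTER_NEAREST))"
```

```text
t 6.9 tcp in C [0.0874 0.0012 0.1838] F in C [-0.04 -0.05 -0.17] gap 0.003489798113061135
tool axes in C (cols)
 [[ 1.    -0.002  0.   ]
 [-0.002 -1.    -0.   ]
 [ 0.     0.    -1.   ]] q [-0.13  0.32  1.42 -0.    1.39  1.25]
```

View pics/m4.png

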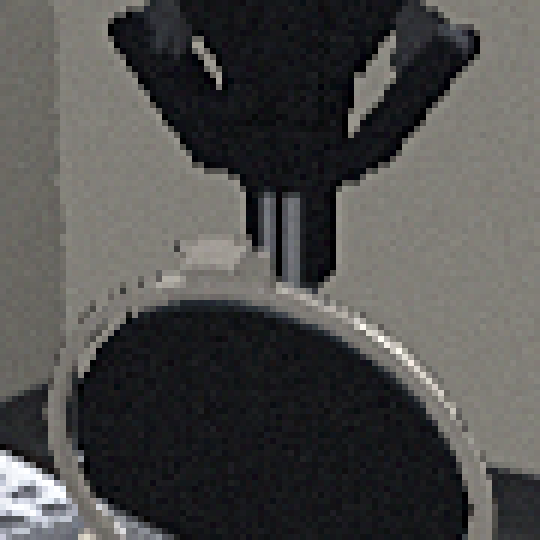

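The tip now shows just behind the rim at (133, 303), with no contact force. If the reported TCP were the true tip it would already be well into the lid, so the real tip is about 34 mm short of it. From here on I use tip z = TCP z + 0.034.

Request:
{"api": "drive_tool", "payload": {
  "moves": [
    {"claw": 0, "slide": [0.09, 0, 0], "rotation": [0, 0, 0]},
    {"claw": 0, "slide": [0, 0, 0.06], "rotation": [0, 0, 0]},
    {"claw": 0, "slide": [-0.05, 0, 0], "rotation": [0, 0, 0]},
    {"claw": 0, "slide": [-0.025, 0, 0.005], "rotation": [0, 0, 0]},
    {"claw": 0, "slide": [-0.025, 0, 0.005], "rotation": [0, 0, 0]},
    {"claw": 0, "slide": [-0.025, 0, 0.005], "rotation": [0, 0, 0]},
    {"claw": 0, "slide": [-0.025, 0, 0.005], "rotation": [0, 0, 0]},
    {"claw": 0, "slide": [-0.025, 0, 0.005], "rotation": [0, 0, 0]},
    {"claw": 0, "slide": [-0.025, 0, 0.008], "rotation": [0, 0, 0]},
    {"claw": 0, "slide": [0, 0, 0], "rotation": [0, 0, 0]}
  ]
}}

```text
time: 8.2
eef_pos: [0.6137, 0.0361, 0.1648]
tool_rot: [3.126, 0.311, -0.002]
wrist_force: [-0.3, -0.1, -0.1]
finger_gap: 0.007
finger_force: 0.0
```

```bash
python3 -c "
from h import *
st()
a=ctrl.get_image('side')['color'][95:215,235:345,::-1]
cv2.imwrite('pics/m5.png',cv2.resize(a,None,fx=5,fy=5,interpolation=cv2.INTER_NEAREST))"
```

```text
t 8.2 tcp in C [0.0649 0.0012 0.1648] F in C [-0.27 -0.08 -0.11] gap 0.00678869045143791
tool axes in C (cols)
 [[ 1.    -0.002 -0.001]
 [-0.002 -1.     0.   ]
 [-0.001 -0.    -1.   ]] q [-0.14  0.28  1.51 -0.    1.35  1.23]
```

View pics/m5.png

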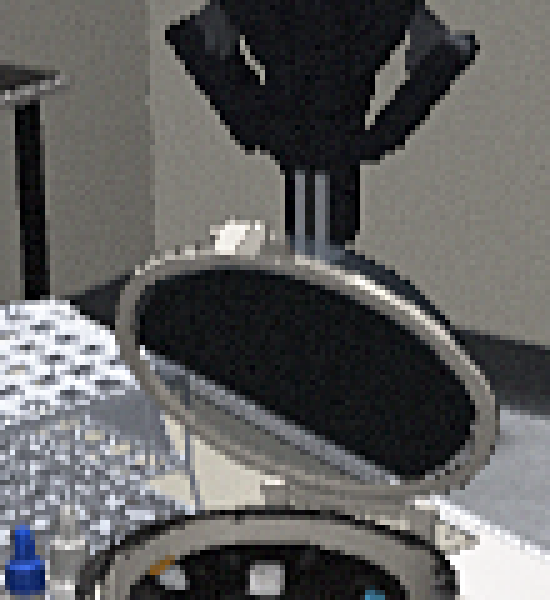

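The lid is being pushed: its tab has moved from (125, 291) to (142, 283), about 0.95 rad. Following the arc.

Request:
{"api": "drive_tool", "payload": {
  "moves": [
    {"claw": 0, "slide": [-0.044, 0, 0.018], "rotation": [0, 0, 0]},
    {"claw": 0, "slide": [-0.044, 0, 0.018], "rotation": [0, 0, 0]},
    {"claw": 0, "slide": [-0.035, 0, 0.024], "rotation": [0, 0, 0]},
    {"claw": 0, "slide": [-0.035, 0, 0.024], "rotation": [0, 0, 0]},
    {"claw": 0, "slide": [-0.035, 0, 0.024], "rotation": [0, 0, 0]},
    {"claw": 0, "slide": [-0.03, 0, 0.03], "rotation": [0, 0, 0]},
    {"claw": 0, "slide": [-0.03, 0, 0.03], "rotation": [0, 0, 0]},
    {"claw": 0, "slide": [-0.03, 0, 0.03], "rotation": [0, 0, 0]},
    {"claw": 0, "slide": [0, 0, 0], "rotation": [0, 0, 0]},
    {"claw": 0, "slide": [0, 0, 0], "rotation": [0, 0, 0]}
  ]
}}

```text
time: 9.5
eef_pos: [0.5588, 0.0252, 0.1253]
tool_rot: [-3.126, -0.312, 0.0]
wrist_force: [0.0, -0.0, 0.2]
finger_gap: 0.0
finger_force: 0.0
```

```bash
cat > lidang.py <<'E'
from h import *
st()
S=ctrl.get_image('side');d=ctrl.masks_of('side','lid_push')
print([(np.round(x["point"]),round(x["conf"],2),[int(v) for v in (np.where(x["region"])[0].min(),np.where(x["region"])[0].max(),np.where(x["region"])[1].min(),np.where(x["region"])[1].max())]) for x in d[:2]])
cv2.imwrite('pics/last.png',S["color"][95:285,225:355,::-1])
E
python3 lidang.py
```

```text
t 9.5 tcp in C [0.0089 0.0014 0.1253] F in C [ 0.03 -0.01  0.19] gap 0.00029205769670545957
tool axes in C (cols)
 [[ 1.    -0.002 -0.   ]
 [-0.002 -1.     0.   ]
 [-0.    -0.    -1.   ]] q [-0.17  0.18  1.71  0.    1.25  1.2 ]
[(array([189., 291.]), 0.82, [174, 200, 250, 328])]
```

Request:
{"api": "drive_tool", "payload": {
  "moves": [
    {"claw": 0, "slide": [-0.023, 0, 0.036], "rotation": [0, 0, 0]},
    {"claw": 0, "slide": [-0.023, 0, 0.036], "rotation": [0, 0, 0]},
    {"claw": 0, "slide": [-0.023, 0, 0.036], "rotation": [0, 0, 0]},
    {"claw": 0, "slide": [-0.01, 0, 0.022], "rotation": [0, 0, 0]},
    {"claw": 0, "slide": [-0.01, 0, 0.022], "rotation": [0, 0, 0]},
    {"claw": 0, "slide": [-0.01, 0, 0.022], "rotation": [0, 0, 0]},
    {"claw": 0, "slide": [-0.01, 0, 0.022], "rotation": [0, 0, 0]},
    {"claw": 0, "slide": [0, 0, 0.012], "rotation": [0, 0, 0]},
    {"claw": 0, "slide": [0, 0, 0], "rotation": [0, 0, 0]},
    {"claw": 0, "slide": [0, 0, 0], "rotation": [0, 0, 0]}
  ]
}}

```text
time: 10.85
eef_pos: [0.5377, 0.0208, 0.0839]
tool_rot: [-3.126, -0.312, -0.0]
wrist_force: [-0.6, 0.0, 0.4]
finger_gap: 0.0
finger_force: 0.0
```

```bash
python3 lidang.py
```

```text
t 10.85 tcp in C [-0.0126  0.0013  0.0839] F in C [-0.62  0.14  0.42] gap 0.0003494391082178592
tool axes in C (cols)
 [[ 1.    -0.002  0.   ]
 [-0.002 -1.    -0.   ]
 [ 0.     0.    -1.   ]] q [-0.19  0.18  1.81  0.    1.16  1.19]
[(array([214., 287.]), 0.77, [187, 233, 247, 328])]
```

Request:
{"api": "drive_tool", "payload": {
  "moves": [
    {"claw": 0, "slide": [0, 0, 0.006], "rotation": [0, 0, 0]},
    {"claw": 0, "slide": [0, 0, 0.006], "rotation": [0, 0, 0]},
    {"claw": 0, "slide": [0, 0, 0.006], "rotation": [0, 0, 0]},
    {"claw": 0, "slide": [0, 0, 0], "rotation": [0, 0, 0]},
    {"claw": 0, "slide": [0, 0, 0], "rotation": [0, 0, 0]},
    {"claw": 0, "slide": [0, 0, 0], "rotation": [0, 0, 0]},
    {"claw": 0, "slide": [0, 0, 0], "rotation": [0, 0, 0]},
    {"claw": 0, "slide": [0, 0, 0], "rotation": [0, 0, 0]},
    {"claw": 0, "slide": [0, 0, 0], "rotation": [0, 0, 0]},
    {"claw": 0, "slide": [0, 0, 0], "rotation": [0, 0, 0]}
  ]
}}

```text
time: 12.2
eef_pos: [0.5375, 0.0208, 0.0802]
tool_rot: [-3.126, -0.312, -0.0]
wrist_force: [0.3, 0.7, 0.1]
finger_gap: -0.001
finger_force: 0.0
```

```bash
python3 lidang.py
```

```text
t 12.2 tcp in C [-0.0128  0.0013  0.0802] F in C [0.46 0.6  0.14] gap -0.0009395102680233895
tool axes in C (cols)
 [[ 1.    -0.002  0.   ]
 [-0.002 -1.     0.   ]
 [ 0.    -0.    -1.   ]] q [-0.19  0.18  1.81  0.    1.15  1.19]
[(array([211., 286.]), 0.56, [187, 235, 248, 328]), (array([237., 346.]), 0.28, [228, 260, 332, 357])]
```

Request:
{"api": "drive_tool", "payload": {
  "moves": [
    {"claw": 0, "slide": [0, 0, 0.003], "rotation": [0, 0, 0]},
    {"claw": 0, "slide": [0, 0, 0.003], "rotation": [0, 0, 0]},
    {"claw": 0, "slide": [0, 0, 0.003], "rotation": [0, 0, 0]},
    {"claw": 0, "slide": [0, 0, 0.003], "rotation": [0, 0, 0]},
    {"claw": 0, "slide": [0, 0, 0.002], "rotation": [0, 0, 0]},
    {"claw": 0, "slide": [0, 0, 0.002], "rotation": [0, 0, 0]},
    {"claw": 0, "slide": [0, 0, 0.002], "rotation": [0, 0, 0]},
    {"claw": 0, "slide": [0, 0, 0.002], "rotation": [0, 0, 0]},
    {"claw": 0, "slide": [0, 0, 0], "rotation": [0, 0, 0]},
    {"claw": 0, "slide": [0, 0, 0], "rotation": [0, 0, 0]}
  ]
}}

```text
time: 13.55
eef_pos: [0.5375, 0.0206, 0.0791]
tool_rot: [3.126, 0.312, -0.001]
wrist_force: [-9.9, 1.0, 20.1]
finger_gap: -0.003
finger_force: 10.2
```

```bash
python3 lidang.py; python3 -c "
import cv2;a=cv2.imread('pics/last.png');cv2.imwrite('pics/m6.png',cv2.resize(a[40:],None,fx=4,fy=4,interpolation=2))"
```

```text
t 13.55 tcp in C [-0.0128  0.0012  0.0791] F in C [-9.49  2.91 20.1 ] gap -0.0029517110645624098
tool axes in C (cols)
 [[ 1.    -0.001 -0.001]
 [-0.001 -1.    -0.   ]
 [-0.001  0.    -1.   ]] q [-0.19  0.19  1.81 -0.    1.15  1.19]
[(array([231., 286.]), 0.75, [187, 270, 237, 334]), (array([210., 291.]), 0.74, [187, 235, 248, 328])]
```

View pics/m6.png

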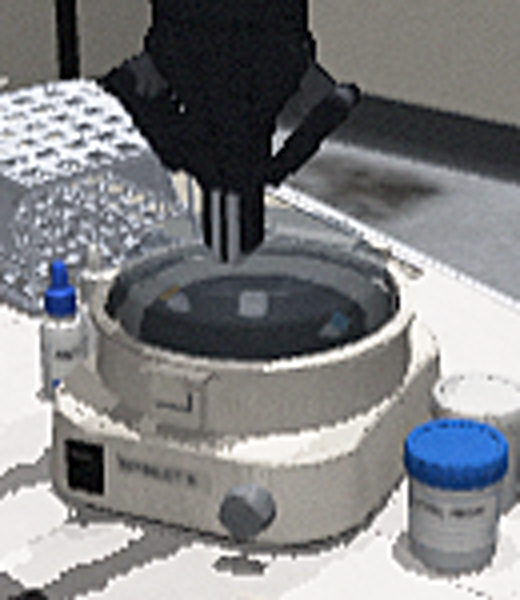

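The lid is flush on the bowl and a firm 20 N contact shows it is at its stop. The rocker sits at about (251, 246), so the machine has not moved. The real tip is about 36 mm short of the TCP. Next I retract, go to the front and tilt the tool.

Request:
{"api": "drive_tool", "payload": {
  "moves": [
    {"claw": 0, "slide": [0, 0, -0.02], "rotation": [0, 0, 0]},
    {"claw": 0, "slide": [0, 0, -0.2], "rotation": [0, 0, 0]},
    {"claw": 0, "slide": [0, 0, -0.2], "rotation": [0, 0, 0]},
    {"claw": 0, "slide": [0, 0, -0.2], "rotation": [0, 0, 0]},
    {"claw": 0, "slide": [-0.17, -0.055, 0], "rotation": [0, 0, 0]},
    {"claw": 0, "slide": [-0.17, -0.055, 0], "rotation": [0, 0, 0]},
    {"claw": 0, "slide": [-0.17, -0.055, 0], "rotation": [0, 0, 0]},
    {"claw": 0, "slide": [-0.17, -0.055, 0], "rotation": [0, 0, 0]},
    {"claw": 0, "slide": [0, 0, 0], "rotation": [0, 0.055, 0]},
    {"claw": 0, "slide": [0, 0, 0], "rotation": [0, 0.055, 0]}
  ]
}}

```text
time: 14.9
eef_pos: [0.3962, 0.0374, 0.2008]
tool_rot: [-3.045, -0.306, -0.541]
wrist_force: [-1.7, -0.2, 1.1]
finger_gap: 0.002
finger_force: 0.0
```

Request:
{"api": "drive_tool", "payload": {
  "moves": [
    {"claw": 0, "slide": [0, 0, 0], "rotation": [0, 0.055, 0]},
    {"claw": 0, "slide": [0, 0, 0], "rotation": [0, 0.055, 0]},
    {"claw": 0, "slide": [0, 0, 0], "rotation": [0, 0.055, 0]},
    {"claw": 0, "slide": [0, 0, 0], "rotation": [0, 0, 0]},
    {"claw": 0, "slide": [0, 0, 0], "rotation": [0, 0, 0]},
    {"claw": 0, "slide": [0, 0, 0], "rotation": [0, 0, 0]},
    {"claw": 0, "slide": [0, 0, 0], "rotation": [0, 0, 0]},
    {"claw": 0, "slide": [0, 0, 0], "rotation": [0, 0, 0]},
    {"claw": 0, "slide": [0, 0, 0], "rotation": [0, 0, 0]},
    {"claw": 0, "slide": [0, 0, 0], "rotation": [0, 0, 0]}
  ]
}}

```text
time: 16.15
eef_pos: [0.4748, 0.0334, 0.1886]
tool_rot: [-2.781, -0.285, -1.21]
wrist_force: [0.2, 0.0, 0.1]
finger_gap: 0.0
finger_force: 0.0
```

```bash
python3 lidang.py
```

```text
t 16.15 tcp in C [-0.0717  0.0261  0.1886] F in C [0.22 0.   0.12] gap 0.00030755791093419653
tool axes in C (cols)
 [[ 0.681  0.01   0.732]
 [-0.002 -1.     0.015]
 [ 0.732 -0.012 -0.681]] q [-0.64 -0.94  2.62  0.73  0.99  0.47]
[(array([210., 284.]), 0.66, [187, 236, 248, 329])]
```

The 47° tilt is out of reach so close in (q2 is at its limit). A tilt of about 27° still clears the lid, so I back off to that.

Request:
{"api": "drive_tool", "payload": {
  "moves": [
    {"claw": 0, "slide": [0, 0, 0], "rotation": [0, -0.055, 0]},
    {"claw": 0, "slide": [0, 0, 0], "rotation": [0, -0.055, 0]},
    {"claw": 0, "slide": [-0.09, -0.03, -0.045], "rotation": [0, 0, 0]},
    {"claw": 0, "slide": [-0.09, -0.03, -0.045], "rotation": [0, 0, 0]},
    {"claw": 0, "slide": [-0.09, -0.03, -0.045], "rotation": [0, 0, 0]},
    {"claw": 0, "slide": [0, 0, 0], "rotation": [0, 0, 0]},
    {"claw": 0, "slide": [0, 0, 0], "rotation": [0, 0, 0]},
    {"claw": 0, "slide": [0, 0, 0], "rotation": [0, 0, 0]},
    {"claw": 0, "slide": [0, 0, 0], "rotation": [0, 0, 0]},
    {"claw": 0, "slide": [0, 0, 0], "rotation": [0, 0, 0]}
  ]
}}

```text
time: 17.5
eef_pos: [0.4121, 0.0384, 0.188]
tool_rot: [-2.978, -0.309, -0.721]
wrist_force: [0.1, 0.2, 0.8]
finger_gap: 0.005
finger_force: 0.0
```

```bash
python3 -c "
from h import *
st()"
```

```text
t 17.5 tcp in C [-0.1322  0.0436  0.188 ] F in C [0.1  0.15 0.76] gap 0.00506060242006128
tool axes in C (cols)
 [[ 0.889  0.01   0.458]
 [ 0.003 -1.     0.016]
 [ 0.458 -0.013 -0.889]] q [-0.47 -0.84  2.44  0.33  1.18  0.82]
```

Request:
{"api": "drive_tool", "payload": {
  "moves": [
    {"claw": 0, "slide": [-0.0687, -0.01, 0.1333], "rotation": [0, 0, 0]},
    {"claw": 0, "slide": [-0.0687, 0, 0.1333], "rotation": [0, 0, 0]},
    {"claw": 0, "slide": [-0.0687, 0, 0.1333], "rotation": [0, 0, 0]},
    {"claw": 0, "slide": [-0.0687, 0, 0.1333], "rotation": [0, 0, 0]},
    {"claw": 0, "slide": [-0.0687, 0, 0.1333], "rotation": [0, 0, 0]},
    {"claw": 0, "slide": [-0.0687, 0, 0.1333], "rotation": [0, 0, 0]},
    {"claw": 0, "slide": [0, 0, 0], "rotation": [0, 0, 0]},
    {"claw": 0, "slide": [0, 0, 0], "rotation": [0, 0, 0]},
    {"claw": 0, "slide": [0, 0, 0], "rotation": [0, 0, 0]},
    {"claw": 0, "slide": [0, 0, 0], "rotation": [0, 0, 0]}
  ]
}}

```text
time: 18.75
eef_pos: [0.4123, 0.042, 0.0095]
tool_rot: [-2.979, -0.31, -0.725]
wrist_force: [-0.6, -0.3, -1.2]
finger_gap: 0.002
finger_force: 0.0
```

```bash
python3 lidang.py; python3 -c "
from h import *
S=ctrl.get_image('side');s=ctrl.read_state();R=Ro.from_rotvec(s['tool_rot']).as_matrix();e=np.array(s['eef_pos'])
for n,o in (('E',[0,0,-.036]),('K',[.011,0,-.036]),('low',[-.011,0,-.036])): print(n,(e+R@o).round(4),cen([0,0,-P[2]],[e+R@o-[P[0],P[1],0]]).round(4),proj(S,e+R@o).round(1))
a=S['color'][195:295,200:310,::-1];cv2.imwrite('pics/m7.png',cv2.resize(a,None,fx=6,fy=6,interpolation=2)[:600,:660])"
```

```text
t 18.75 tcp in C [-0.1313  0.0471  0.0095] F in C [-0.62 -0.22 -1.18] gap 0.0018278618012724805
tool axes in C (cols)
 [[ 0.888  0.01   0.461]
 [ 0.004 -1.     0.014]
 [ 0.461 -0.011 -0.888]] q [-0.46 -0.47  2.63  0.5   0.66  0.56]
[(array([211., 288.]), 0.64, [187, 236, 247, 328])]
E [0.3956 0.0385 0.0407] [[-0.1484  0.047   0.0407]] [[230.4 258.7]]
K [0.4051 0.0405 0.0457] [[-0.1386  0.047   0.0457]] [[232.9 253.9]]
low [0.386  0.0365 0.0356] [[-0.1581  0.0469  0.0356]] [[227.8 263.6]]
```

View pics/m7.png

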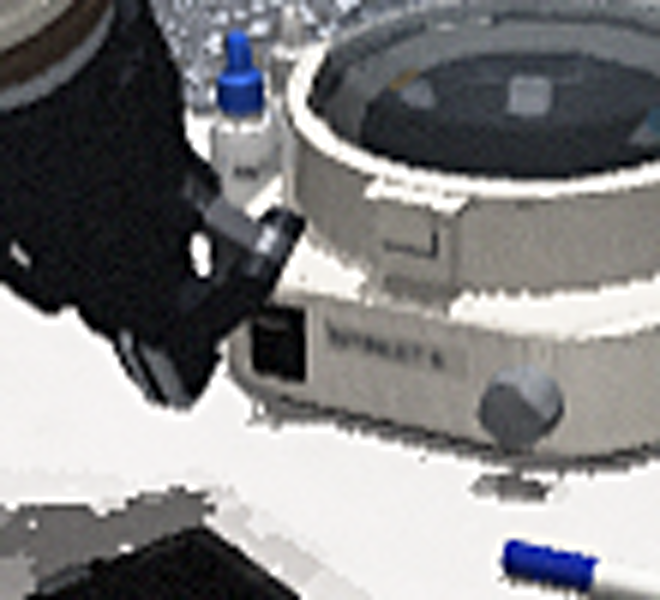

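The lid is shut with its latch in place. The tip shows at about (262, 231), beside the dark rocker at (252, 246), and fits the 36 mm offset to within about 3 px. Now forward and down to rocker height.

Request:
{"api": "drive_tool", "payload": {
  "moves": [
    {"claw": 0, "slide": [0.033, 0.01, 0.017], "rotation": [0, 0, 0]},
    {"claw": 0, "slide": [0.034, 0, 0.017], "rotation": [0, 0, 0]},
    {"claw": 0, "slide": [-0.011, 0, 0.022], "rotation": [0, 0, 0]},
    {"claw": 0, "slide": [-0.012, 0, 0.022], "rotation": [0, 0, 0]},
    {"claw": 0, "slide": [0.022, 0, 0.0115], "rotation": [0, 0, 0]},
    {"claw": 0, "slide": [0.022, 0, 0.0115], "rotation": [0, 0, 0]},
    {"claw": 0, "slide": [0.022, 0, 0.0115], "rotation": [0, 0, 0]},
    {"claw": 0, "slide": [0, 0, 0], "rotation": [0, 0, 0]},
    {"claw": 0, "slide": [0, 0, 0], "rotation": [0, 0, 0]},
    {"claw": 0, "slide": [0, 0, 0], "rotation": [0, 0, 0]}
  ]
}}

```text
time: 20.15
eef_pos: [0.4408, 0.0469, -0.0018]
tool_rot: [-2.979, -0.309, -0.721]
wrist_force: [-0.3, -0.6, -0.2]
finger_gap: 0.002
finger_force: 0.0
```

```bash
cat > k.py <<'E'
from h import *
st();s=ctrl.read_state();R=Ro.from_rotvec(s['tool_rot']).as_matrix();e=np.array(s['eef_pos'])
S=ctrl.get_image('side')
for n,o in (('K',[.011,0,-.036]),('low',[-.011,0,-.036])): print(n,cen([0,0,-P[2]],[e+R@o-[P[0],P[1],0]]).round(4),proj(S,e+R@o).round(1))
print("rocker px",proj(S,cen(P,[[-.097,.045,.034],[-.097,.045,.038],[-.097,.045,.019]])).round(1).tolist())
for l in ("rocker_upper","centrifuge_power_rocker"): print([(np.round(d["point"]),round(d["conf"],2)) for d in ctrl.look_for("side",l)])
E
python3 k.py; python3 -c "
from h import *
g=cv2.cvtColor(ctrl.get_image('side')['color'],cv2.COLOR_RGB2GRAY)[238:272:1,222:258]
for i,r in enumerate(g): print(238+i,''.join('#' if v<60 else '+' if v<120 else '.' for v in r))"
```

```text
t 20.15 tcp in C [-0.1024  0.0462 -0.0018] F in C [-0.45 -0.5  -0.18] gap 0.002219866860454262
tool axes in C (cols)
 [[ 0.889  0.009  0.459]
 [ 0.003 -1.     0.015]
 [ 0.459 -0.012 -0.889]] q [-0.39 -0.28  2.54  0.54  0.55  0.56]
K [[-0.1091  0.0457  0.0352]] [[241.6 251.8]]
low [[-0.1287  0.0456  0.0251]] [[236.8 261.2]]
rocker px [[245.1, 249.6], [245.0, 247.8], [245.4, 256.3]]
[]
[(array([228., 287.]), 0.52)]
238 ####################..#######+####..
239 ####################+.#+##########..
240 #################################+..
241 #################################...
242 ###############################+....
243 ###############################.....
244 ##############################+.....
245 .############################+......
246 ..###########################.......
247 ..+##########################.......
248 ....####+####################...+...
249 .....+#+.####################...+++.
250 ......#+.####################...++++
251 .......#+##++################....+++
252 .......#++##+++##############....+++
253 .......##++#+++##############.......
254 ........#++#++++#############.......
255 .........#+##+++#############.......
256 ..........++#++++############.......
257 ...........+##++++###+++#####.......
258 ...........+##++++###...+++##.......
259 .............##+++++#++.............
260 .................+++++++++..........
261 .....................++++#+++.......
262 ......................++++++#++.....
263 ......................++++++++++##++
264 ........................++++++++++++
265 ........................+.........++
266 ....................................
267 ....................................
268 ....................................
269 ...........+..++++++................
270 .........+....+++++++...............
271 +.......++..++++++++++..............
```

Request:
{"api": "drive_tool", "payload": {
  "moves": [
    {"claw": 0, "slide": [0.009, 0, 0.0046], "rotation": [0, 0, 0]},
    {"claw": 0, "slide": [0.009, 0, 0.0046], "rotation": [0, 0, 0]},
    {"claw": 0, "slide": [0.009, 0, 0.0046], "rotation": [0, 0, 0]},
    {"claw": 0, "slide": [0.009, 0, 0.0046], "rotation": [0, 0, 0]},
    {"claw": 0, "slide": [0.009, 0, 0.0046], "rotation": [0, 0, 0]},
    {"claw": 0, "slide": [0.0045, 0, 0.0023], "rotation": [0, 0, 0]},
    {"claw": 0, "slide": [0, 0, 0], "rotation": [0, 0, 0]},
    {"claw": 0, "slide": [0, 0, 0], "rotation": [0, 0, 0]},
    {"claw": 0, "slide": [0, 0, 0], "rotation": [0, 0, 0]},
    {"claw": 0, "slide": [0, 0, 0], "rotation": [0, 0, 0]}
  ]
}}

```text
time: 21.6
eef_pos: [0.4517, 0.0492, -0.0017]
tool_rot: [-2.979, -0.309, -0.721]
wrist_force: [0.1, -0.1, -0.1]
finger_gap: -0.001
finger_force: 0.0
```

```bash
python3 k.py | head -6
```

```text
t 21.6 tcp in C [-0.0912  0.0463 -0.0017] F in C [ 0.13 -0.08 -0.09] gap -0.001105325482518774
tool axes in C (cols)
 [[ 0.889  0.009  0.459]
 [ 0.003 -1.     0.015]
 [ 0.459 -0.012 -0.889]] q [-0.37 -0.24  2.51  0.54  0.53  0.57]
K [[-0.0979  0.0457  0.0353]] [[244.5 249.2]]
```

Request:
{"api": "drive_tool", "payload": {
  "moves": [
    {"claw": 0, "slide": [0.0027, 0, 0.0014], "rotation": [0, 0, 0]},
    {"claw": 0, "slide": [0.0027, 0, 0.0014], "rotation": [0, 0, 0]},
    {"claw": 0, "slide": [0.0027, 0, 0.0014], "rotation": [0, 0, 0]},
    {"claw": 0, "slide": [0.0027, 0, 0.0014], "rotation": [0, 0, 0]},
    {"claw": 0, "slide": [0, 0, 0], "rotation": [0, 0, 0]},
    {"claw": 0, "slide": [0, 0, 0], "rotation": [0, 0, 0]},
    {"claw": 0, "slide": [0, 0, 0], "rotation": [0, 0, 0]},
    {"claw": 0, "slide": [0, 0, 0], "rotation": [0, 0, 0]},
    {"claw": 0, "slide": [0, 0, 0], "rotation": [0, 0, 0]},
    {"claw": 0, "slide": [0, 0, 0], "rotation": [0, 0, 0]}
  ]
}}

```text
time: 23.0
eef_pos: [0.4546, 0.0498, -0.0011]
tool_rot: [-2.978, -0.31, -0.722]
wrist_force: [-7.1, -0.5, 9.6]
finger_gap: 0.002
finger_force: 5.0
```

```bash
python3 k.py | head -6
```

```text
t 23.0 tcp in C [-0.0883  0.0462 -0.0011] F in C [-7.08  0.92  9.62] gap 0.0017758905754345162
tool axes in C (cols)
 [[ 0.888  0.01   0.459]
 [ 0.003 -1.     0.015]
 [ 0.459 -0.012 -0.888]] q [-0.36 -0.23  2.5   0.54  0.53  0.58]
K [[-0.095   0.0457  0.0359]] [[245.2 248.2]]
```

The reaction (−7, 0, +9.6) N is along the tip's end face, so the fingertip is riding on the rocker's top edge. I'll back off, go 4.5 mm lower and press again.

Request:
{"api": "drive_tool", "payload": {
  "moves": [
    {"claw": 0, "slide": [-0.022, 0.005, -0.0115], "rotation": [0, 0, 0]},
    {"claw": 0, "slide": [-0.0104, 0, 0.02], "rotation": [0, 0, 0]},
    {"claw": 0, "slide": [0, 0, 0], "rotation": [0, 0, 0]},
    {"claw": 0, "slide": [0.009, 0, 0.0046], "rotation": [0, 0, 0]},
    {"claw": 0, "slide": [0.0045, 0, 0.0023], "rotation": [0, 0, 0]},
    {"claw": 0, "slide": [0.0027, 0, 0.0014], "rotation": [0, 0, 0]},
    {"claw": 0, "slide": [0.0027, 0, 0.0014], "rotation": [0, 0, 0]},
    {"claw": 0, "slide": [0, 0, 0], "rotation": [0, 0, 0]},
    {"claw": 0, "slide": [0, 0, 0], "rotation": [0, 0, 0]},
    {"claw": 0, "slide": [0, 0, 0], "rotation": [0, 0, 0]}
  ]
}}

```text
time: 24.4
eef_pos: [0.4536, 0.0486, -0.0062]
tool_rot: [-2.979, -0.309, -0.721]
wrist_force: [-0.4, 0.9, -0.8]
finger_gap: -0.005
finger_force: 0.0
```

```bash
python3 k.py | head -6
```

```text
t 24.4 tcp in C [-0.0895  0.0453 -0.0062] F in C [-0.23  0.95 -0.79] gap -0.004888856871950157
tool axes in C (cols)
 [[ 0.889  0.009  0.459]
 [ 0.003 -1.     0.015]
 [ 0.459 -0.012 -0.889]] q [-0.37 -0.21  2.51  0.55  0.52  0.56]
K [[-0.0962  0.0448  0.0308]] [[245.4 250.9]]
```

Request:
{"api": "drive_tool", "payload": {
  "moves": [
    {"claw": 0, "slide": [0.0027, 0, 0.0014], "rotation": [0, 0, 0]},
    {"claw": 0, "slide": [0.0027, 0, 0.0014], "rotation": [0, 0, 0]},
    {"claw": 0, "slide": [0.0027, 0, 0.0014], "rotation": [0, 0, 0]},
    {"claw": 0, "slide": [0, 0, 0], "rotation": [0, 0, 0]},
    {"claw": 0, "slide": [0, 0, 0], "rotation": [0, 0, 0]},
    {"claw": 0, "slide": [0, 0, 0], "rotation": [0, 0, 0]},
    {"claw": 0, "slide": [0, 0, 0], "rotation": [0, 0, 0]},
    {"claw": 0, "slide": [0, 0, 0], "rotation": [0, 0, 0]},
    {"claw": 0, "slide": [0, 0, 0], "rotation": [0, 0, 0]},
    {"claw": 0, "slide": [0, 0, 0], "rotation": [0, 0, 0]}
  ]
}}

```text
time: 25.8
eef_pos: [0.4544, 0.049, -0.0067]
tool_rot: [-2.979, -0.311, -0.719]
wrist_force: [-15.6, -5.9, 14.1]
finger_gap: 0.001
finger_force: 8.4
```

```bash
python3 k.py | head -6
```

```text
t 25.8 tcp in C [-0.0886  0.0455 -0.0067] F in C [-16.45  -2.72  14.09] gap 0.000803507706977928
tool axes in C (cols)
 [[ 0.889  0.011  0.457]
 [ 0.004 -1.     0.016]
 [ 0.457 -0.012 -0.889]] q [-0.36 -0.21  2.5   0.55  0.51  0.56]
K [[-0.0952  0.045   0.0304]] [[245.6 250.8]]
```

Request:
{"api": "drive_tool", "payload": {
  "moves": [
    {"claw": 0, "slide": [-0.022, 0, -0.0115], "rotation": [0, 0, 0]},
    {"claw": 0, "slide": [-0.09, 0, -0.046], "rotation": [0, 0, 0]},
    {"claw": 0, "slide": [-0.09, 0, -0.046], "rotation": [0, 0, 0]},
    {"claw": 0, "slide": [0, 0, 0], "rotation": [0, 0, 0]},
    {"claw": 0, "slide": [0, 0, 0], "rotation": [0, 0, 0]},
    {"claw": 0, "slide": [0, 0, 0], "rotation": [0, 0, 0]},
    {"claw": 0, "slide": [0, 0, 0], "rotation": [0, 0, 0]},
    {"claw": 0, "slide": [0, 0, 0], "rotation": [0, 0, 0]},
    {"claw": 0, "slide": [0, 0, 0], "rotation": [0, 0, 0]},
    {"claw": 0, "slide": [0, 0, 0], "rotation": [0, 0, 0]}
  ]
}}

```text
time: 27.2
eef_pos: [0.411, 0.0396, -0.0064]
tool_rot: [-2.979, -0.309, -0.721]
wrist_force: [0.4, -0.3, -0.5]
finger_gap: -0.001
finger_force: 0.0
```

```bash
python3 k.py; python3 -c "
from h import *
im=[ctrl.get_image('side')['color'] for _ in range(3)]
a=np.mean([i.mean(2) for i in im],0);b=cv2.imread('pics/side0.png').mean(2)
print(b[243:262,239:254].astype(int));print(a[243:262,239:254].astype(int))
# shift of the machine body
x0,y0,x1,y1=255,240,315,275
print('shift',cv2.phaseCorrelate(b[y0:y1,x0:x1].copy(),a[y0:y1,x0:x1].copy()))
W=ctrl.get_image('wrist');print(proj(W,cen(P,[[-.097,.045,.034],[-.097,.045,.019],[-.107,-.045,.028]])).round(0).tolist())"
```

```text
t 27.2 tcp in C [-0.133   0.045  -0.0064] F in C [ 0.33 -0.36 -0.51] gap -0.0006233405504069246
tool axes in C (cols)
 [[ 0.889  0.01   0.459]
 [ 0.003 -1.     0.015]
 [ 0.459 -0.012 -0.889]] q [-0.47 -0.4   2.63  0.55  0.61  0.49]
K [[-0.1398  0.0444  0.0306]] [[234.2 261.5]]
low [[-0.1593  0.0444  0.0206]] [[229.2 271.3]]
rocker px [[245.1, 249.6], [245.0, 247.8], [245.4, 256.3]]
[(array([217., 241.]), 0.56), (array([241., 368.]), 0.41)]
[]
[[114 125 122 126 142 138 138 161 175 188 177 173 211 213 235]
 [112 133 118  88 127 132 138 137 137 145 144 131 120 131 129]
 [117 129  40   7  24  51  54 110 109 137 140 134 135 134 136]
 [120 136  66   0   9   3  16   3  31  22  61  67 150 144 149]
 [119 138  65   3  37  15  14  14  12   0   2  26 160 144 146]
 [122 129  69  19  55  46  36  31  29  20   4  30 161 136 151]
 [120 134  63   9  16  39  47  53  46   6   0  32 163 147 155]
 [120 131  76   4   0   2   3  12  17  16  10  21 165 140 152]
 [123 131 106   2   0  10  20  15   6  19   0   0 171 145 157]
 [120 137 105   1  10   8   5  12  22  16   4   5 165 148 150]
 [119 134 104   1   8  
[... 1164 characters left out ...]
3 142 148]
 [ 16  14  21  24  20  17  16  13  14  12  15   0 159 145 149]
 [ 19  18  19  19  18  18  12  17   8  18   9   0 162 147 143]
 [ 17  13  18  11   9  11   9   9  18  16   4   0 161 144 149]
 [ 16  13  22  54   8  13   2   6  10  17   6   3 159 146 144]
 [ 12  24  68 128  65  72  59  42   8  11   0   0 156 148 146]
 [ 30  67 113 131 131 141 141 111  66  72  56  52 152 147 141]
 [177 114  93  95 101 110 126 132 139 145 144 134 143 144 143]
 [255 202 100 105  92  95  99 111 114 126 133 132 142 139 146]
 [255 255 195 138 101  93  98  73  36  69 114 110 127 126 146]]
shift ((-0.08231900841190054, -0.05094970861117076), 0.9142186552902604)
[[277.0, 159.0], [277.0, 169.0], [469.0, 185.0]]
```

Request:
{"api": "drive_tool", "payload": {
  "moves": [
    {"claw": 0, "slide": [0.1, 0, -0.2], "rotation": [0, 0, 0]},
    {"claw": 0, "slide": [0.1, 0, -0.2], "rotation": [0, 0, 0]},
    {"claw": 0, "slide": [0.1, 0, -0.2], "rotation": [0, 0, 0]},
    {"claw": 0, "slide": [0, 0, 0], "rotation": [0, 0, 0]},
    {"claw": 0, "slide": [0, 0, 0], "rotation": [0, 0, 0]},
    {"claw": 0, "slide": [0, 0, 0], "rotation": [0, 0, 0]},
    {"claw": 0, "slide": [0, 0, 0], "rotation": [0, 0, 0]},
    {"claw": 0, "slide": [0, 0, 0], "rotation": [0, 0, 0]},
    {"claw": 0, "slide": [0, 0, 0], "rotation": [0, 0, 0]},
    {"claw": 0, "slide": [0, 0, 0], "rotation": [0, 0, 0]}
  ]
}}

```text
time: 28.8
eef_pos: [0.4096, 0.0376, 0.1277]
tool_rot: [-2.979, -0.309, -0.721]
wrist_force: [0.3, 0.3, -0.0]
finger_gap: -0.003
finger_force: 0.0
```

```bash
python3 k.py|head -5; python3 -c "
from h import *
im=[ctrl.get_image('side')['color'] for _ in range(2)]
a=np.mean([i.mean(2) for i in im],0)
print(a[243:262,239:254].astype(int))
W=ctrl.get_image('wrist');g=W['color'].mean(2)
q=proj(W,cen(P,[[-.097,.045,.034],[-.097,.045,.019]]));print(q.round(0).tolist());c,r=q.mean(0).astype(int)
np.set_printoptions(linewidth=220);print(r,c);print(g[max(r-16,0):r+16,c-24:c+24:2].astype(int))"
```

```text
t 28.8 tcp in C [-0.1348  0.0433  0.1277] F in C [ 0.39  0.26 -0.01] gap -0.0032231069500232145
tool axes in C (cols)
 [[ 0.889  0.009  0.458]
 [ 0.003 -1.     0.015]
 [ 0.459 -0.012 -0.889]] q [-0.48 -0.79  2.54  0.35  1.05  0.76]
[[116 127 123 125 137 137 137 162 175 185 179 175 213 211 233]
 [116 126 112  91 126 134 129 144 140 142 138 130 122 132 132]
 [118 132  39   7  24  52  50 111 109 137 132 132 134 138 138]
 [121 133  62   0   8   1  10   6  24  23  54  63 153 138 144]
 [120 134  69   4  27  27  14  16   9   5   0  20 163 145 146]
 [118 134  70  12  43  53  23  45  19   5   3  29 164 142 149]
 [117 134  67   5   3   4  11  22  29  18   7  28 166 143 153]
 [120 133  76  11   8   7  16  11  14  20   5  20 168 144 153]
 [117 133 107   5  12  14  10  14  19  12   8   0 167 146 153]
 [116 133 101   1   4  12  12  16  13  18   9   1 160 144 152]
 [123 132 100   0   5   7  12  13  15  14  15   0 159 142 149]
 [124 135 117   0   6   6  11  12  13  12   5   0 164 149 147]
 [118 133 144   0   4   7  17  14  16  15   8   2 162 145 144]
 [ 98 129 142  40   5   8   5   8   9  11   9   0
[... 2839 characters left out ...]
4 211]
 [213 213 210 211 211 213 216 215 205 205 199 158 200 209 205 213 211 209 214 215 210 212 210 211]
 [213 213 216 212 211 215 213 212 212 217 213 207 213 211 213 213 214 210 214 215 212 211 216 211]
 [213 210 213 215 214 210 209 212 217 212 213 213 213 215 213 214 210 210 212 210 212 212 210 211]
 [213 215 213 212 215 213 214 213 210 211 211 218 213 211 214 215 212 213 210 214 212 212 208 210]
 [211 214 210 218 213 208 212 209 211 212 212 212 213 208 211 210 213 212 213 210 215 211 212 208]
 [215 215 214 214 212 213 213 212 211 211 212 210 213 215 214 213 211 212 215 209 213 211 210 209]
 [213 212 214 211 215 208 210 216 214 209 214 214 213 213 216 216 216 214 214 217 209 213 212 210]]
```

The machine has not shifted, and the rocker's lit top edge has narrowed, so it did tilt. The load was partly downward though, so it may not be fully in. I'll press once more, a little higher, with a slight upward component.

Request:
{"api": "drive_tool", "payload": {
  "moves": [
    {"claw": 0, "slide": [-0.101, -0.011, 0.196], "rotation": [0, 0, 0]},
    {"claw": 0, "slide": [-0.101, 0, 0.196], "rotation": [0, 0, 0]},
    {"claw": 0, "slide": [-0.101, 0, 0.196], "rotation": [0, 0, 0]},
    {"claw": 0, "slide": [0.0445, 0, 0.023], "rotation": [0, 0, 0]},
    {"claw": 0, "slide": [0.0445, 0, 0.023], "rotation": [0, 0, 0]},
    {"claw": 0, "slide": [0.0445, 0, 0.023], "rotation": [0, 0, 0]},
    {"claw": 0, "slide": [0.0445, 0, 0.023], "rotation": [0, 0, 0]},
    {"claw": 0, "slide": [0, 0, 0], "rotation": [0, 0, 0]},
    {"claw": 0, "slide": [0, 0, 0], "rotation": [0, 0, 0]},
    {"claw": 0, "slide": [0, 0, 0], "rotation": [0, 0, 0]}
  ]
}}

```text
time: 30.35
eef_pos: [0.4478, 0.0497, -0.0046]
tool_rot: [-2.979, -0.309, -0.721]
wrist_force: [0.7, -0.1, 0.1]
finger_gap: 0.002
finger_force: 0.0
```

```bash
python3 k.py|head -5
```

```text
t 30.35 tcp in C [-0.0949  0.0475 -0.0046] F in C [ 0.69 -0.22  0.1 ] gap 0.0022621760091468407
tool axes in C (cols)
 [[ 0.889  0.009  0.458]
 [ 0.003 -1.     0.015]
 [ 0.459 -0.012 -0.889]] q [-0.37 -0.24  2.52  0.55  0.53  0.56]
```

Request:
{"api": "drive_tool", "payload": {
  "moves": [
    {"claw": 0, "slide": [0.009, 0.008, 0.0046], "rotation": [0, 0, 0]},
    {"claw": 0, "slide": [0.009, 0, 0.0046], "rotation": [0, 0, 0]},
    {"claw": 0, "slide": [0.0045, 0, 0.0023], "rotation": [0, 0, 0]},
    {"claw": 0, "slide": [0.0027, 0, 0.0003], "rotation": [0, 0, 0]},
    {"claw": 0, "slide": [0.0027, 0, 0.0003], "rotation": [0, 0, 0]},
    {"claw": 0, "slide": [0.0027, 0, 0.0003], "rotation": [0, 0, 0]},
    {"claw": 0, "slide": [0.0027, 0, 0.0003], "rotation": [0, 0, 0]},
    {"claw": 0, "slide": [0, 0, 0], "rotation": [0, 0, 0]},
    {"claw": 0, "slide": [0, 0, 0], "rotation": [0, 0, 0]},
    {"claw": 0, "slide": [0, 0, 0], "rotation": [0, 0, 0]}
  ]
}}

```text
time: 31.75
eef_pos: [0.4551, 0.0496, -0.0039]
tool_rot: [-2.979, -0.31, -0.721]
wrist_force: [-6.7, -2.9, 3.9]
finger_gap: 0.002
finger_force: 3.8
```

```bash
python3 k.py|head -5
```

```text
t 31.75 tcp in C [-0.0878  0.046  -0.0039] F in C [-7.09 -1.47  3.86] gap 0.0018994384991192186
tool axes in C (cols)
 [[ 0.889  0.01   0.458]
 [ 0.003 -1.     0.015]
 [ 0.458 -0.012 -0.889]] q [-0.36 -0.22  2.5   0.54  0.52  0.57]
```

Request:
{"api": "drive_tool", "payload": {
  "moves": [
    {"claw": 0, "slide": [0.0018, 0, -0.0013], "rotation": [0, 0, 0]},
    {"claw": 0, "slide": [0, 0, 0], "rotation": [0, 0, 0]},
    {"claw": 0, "slide": [0, 0, 0], "rotation": [0, 0, 0]},
    {"claw": 0, "slide": [-0.022, 0, -0.0115], "rotation": [0, 0, 0]},
    {"claw": 0, "slide": [-0.09, 0, -0.046], "rotation": [0, 0, 0]},
    {"claw": 0, "slide": [-0.09, 0, -0.046], "rotation": [0, 0, 0]},
    {"claw": 0, "slide": [0.1, 0, -0.2], "rotation": [0, 0, 0]},
    {"claw": 0, "slide": [0.1, 0, -0.2], "rotation": [0, 0, 0]},
    {"claw": 0, "slide": [0.1, 0, -0.2], "rotation": [0, 0, 0]},
    {"claw": 0, "slide": [0, 0, 0], "rotation": [0, 0, 0]}
  ]
}}

```text
time: 33.15
eef_pos: [0.4126, 0.0369, 0.1357]
tool_rot: [-2.98, -0.311, -0.736]
wrist_force: [0.4, -0.3, -1.3]
finger_gap: -0.003
finger_force: 0.0
```

```bash
python3 lidang.py; python3 -c "
from h import *
a=np.mean([ctrl.get_image('side')['color'].mean(2) for i in range(4)],0);b=cv2.imread('pics/side0.png').mean(2)
print(a[243:262,239:254].astype(int))
print('shift',cv2.phaseCorrelate(b[240:275,255:315].copy(),a[240:275,255:315].copy()))
S=ctrl.get_image('side')
for q in (.157,0,-.157):
    c,s=np.cos(q),np.sin(q)   # q>0: upper half out
    E=[[-.0905-.006*c-.0095*s,y,.0285+.0095*c-.006*s] for y in (.051,.039)];print(q,proj(S,cen(P,E)).round(2).tolist())
"
```

```text
t 33.15 tcp in C [-0.132   0.042   0.1357] F in C [ 0.36 -0.35 -1.29] gap -0.002516034644452009
tool axes in C (cols)
 [[ 0.885  0.009  0.466]
 [ 0.005 -1.     0.01 ]
 [ 0.466 -0.006 -0.885]] q [-0.48 -0.8   2.53  0.35  1.06  0.77]
[(array([211., 285.]), 0.58, [187, 236, 246, 328])]
[[117 124 124 127 138 139 135 163 173 185 178 174 211 209 234]
 [120 128 112  90 123 131 132 144 139 142 139 133 123 130 128]
 [119 131  42  11  25  52  53 111 108 139 137 134 135 134 139]
 [120 135  65   1   7   3  10   7  24  22  53  62 151 142 145]
 [120 136  68   3  17  15  17  15  16   5   2  24 161 141 148]
 [118 133  66  13  11  10  31  27  40  10   5  26 162 145 150]
 [120 134  67   8  12  15  17  11  19  10   9  30 165 144 150]
 [121 132  78  11  12  18  12  11  20  12  10  21 165 146 154]
 [119 131 104   3  17  12  14  12  19  10   8   0 166 143 153]
 [118 131 101   1  13  16  13  16  16  16   9   0 161 145 151]
 [122 129 101   0  13  14  15  17  14  17  10   0 162 144 148]
 [121 131 115   0   9  14  17  15  17  13  12   1 162 143 148]
 [116 133 146   0   8  14  14  17  20  15   6   1 160 145 146]
 [101 130 142  37   6  13   4   5  20   9   7   0 158 145 146]
 [ 86 109 135 115  64  73  59  43  11  11   1   0 156 147 143]
 [103  91 100 125 133 142 140 113  65  72  54  51 150 147 145]
 [197  98  91  95 100 111 124 133 139 145 141 139 144 144 144]
 [255 196 101 105  93  94  99 111 114 125 133 131 142 139 145]
 [247 255 195 137  99  96 101  77  35  72 114 112 130 130 146]]
shift ((-0.0638967295897146, -0.04157096177954145), 0.9211161782451244)
0.157 [[242.07, 247.88], [247.49, 249.09]]
0 [[242.4, 247.08], [247.82, 248.28]]
-0.157 [[242.78, 246.35], [248.2, 247.55]]
```

The top-edge highlight has moved up about 1.3 of the expected 1.5 px, so the rocker is in or very nearly so. It seems to hold at any angle, and there is time for one more confirming press nearer its top.

Request:
{"api": "drive_tool", "payload": {
  "moves": [
    {"claw": 0, "slide": [-0.108, -0.008, 0.2045], "rotation": [0, 0, 0]},
    {"claw": 0, "slide": [-0.108, 0, 0.2045], "rotation": [0, 0, 0]},
    {"claw": 0, "slide": [-0.108, 0, 0.2045], "rotation": [0, 0, 0]},
    {"claw": 0, "slide": [0.043, 0, 0.0227], "rotation": [0, 0, 0]},
    {"claw": 0, "slide": [0.043, 0, 0.0227], "rotation": [0, 0, 0]},
    {"claw": 0, "slide": [0.043, 0, 0.0227], "rotation": [0, 0, 0]},
    {"claw": 0, "slide": [0.043, 0, 0.0227], "rotation": [0, 0, 0]},
    {"claw": 0, "slide": [0, 0, 0], "rotation": [0, 0, 0]},
    {"claw": 0, "slide": [0, 0, 0], "rotation": [0, 0, 0]},
    {"claw": 0, "slide": [0, 0, 0], "rotation": [0, 0, 0]}
  ]
}}

```text
time: 34.75
eef_pos: [0.4455, 0.0493, -0.0086]
tool_rot: [-2.979, -0.309, -0.721]
wrist_force: [-0.0, 0.2, 0.0]
finger_gap: 0.001
finger_force: 0.0
```

```bash
sed -i '/^S=/d;/look_for/d;/rocker px/d;s/,proj(S,e+R@o).round(1)//' k.py; python3 k.py
```

```text
t 34.75 tcp in C [-0.0973  0.0476 -0.0086] F in C [0.02 0.2  0.02] gap 0.0013185635396455488
tool axes in C (cols)
 [[ 0.889  0.009  0.458]
 [ 0.002 -1.     0.015]
 [ 0.458 -0.013 -0.889]] q [-0.38 -0.24  2.53  0.56  0.52  0.54]
K [[-0.104   0.0471  0.0284]]
low [[-0.1236  0.047   0.0183]]
```

Request:
{"api": "drive_tool", "payload": {
  "moves": [
    {"claw": 0, "slide": [0.0137, 0.01, -0.0267], "rotation": [0, 0, 0]},
    {"claw": 0, "slide": [0.009, 0, 0.0046], "rotation": [0, 0, 0]},
    {"claw": 0, "slide": [0.009, 0, 0.0046], "rotation": [0, 0, 0]},
    {"claw": 0, "slide": [0.009, 0, 0.0046], "rotation": [0, 0, 0]},
    {"claw": 0, "slide": [0.009, 0, 0.0046], "rotation": [0, 0, 0]},
    {"claw": 0, "slide": [0.0027, 0, 0.0003], "rotation": [0, 0, 0]},
    {"claw": 0, "slide": [0.0027, 0, 0.0003], "rotation": [0, 0, 0]},
    {"claw": 0, "slide": [0.0027, 0, 0.0003], "rotation": [0, 0, 0]},
    {"claw": 0, "slide": [0.0027, 0, 0.0003], "rotation": [0, 0, 0]},
    {"claw": 0, "slide": [0, 0, 0], "rotation": [0, 0, 0]}
  ]
}}

```text
time: 36.0
eef_pos: [0.4553, 0.0494, -0.0023]
tool_rot: [-2.979, -0.31, -0.719]
wrist_force: [-5.8, -3.9, 3.4]
finger_gap: -0.003
finger_force: 3.8
```

```bash
python3 k.py
```

```text
t 36.0 tcp in C [-0.0876  0.0457 -0.0023] F in C [-6.48 -2.62  3.4 ] gap -0.002862090714953445
tool axes in C (cols)
 [[ 0.889  0.01   0.457]
 [ 0.003 -1.     0.016]
 [ 0.457 -0.012 -0.889]] q [-0.36 -0.22  2.5   0.54  0.53  0.58]
K [[-0.0943  0.0452  0.0348]]
low [[-0.1139  0.0451  0.0247]]
```

It is held at a firm stop with 6.5 N, about twice the needed moment. Retreating.

Request:
{"api": "drive_tool", "payload": {
  "moves": [
    {"claw": 0, "slide": [0.0009, 0, -0.0003], "rotation": [0, 0, 0]},
    {"claw": 0, "slide": [0, 0, 0], "rotation": [0, 0, 0]},
    {"claw": 0, "slide": [-0.022, 0, -0.0115], "rotation": [0, 0, 0]},
    {"claw": 0, "slide": [-0.09, 0, -0.046], "rotation": [0, 0, 0]},
    {"claw": 0, "slide": [-0.09, 0, -0.046], "rotation": [0, 0, 0]},
    {"claw": 0, "slide": [0.1, 0, -0.2], "rotation": [0, 0, 0]},
    {"claw": 0, "slide": [0.1, 0, -0.2], "rotation": [0, 0, 0]},
    {"claw": 0, "slide": [0.1, 0, -0.2], "rotation": [0, 0, 0]},
    {"claw": 0, "slide": [0, 0, 0], "rotation": [0, 0, 0]},
    {"claw": 0, "slide": [0, 0, 0], "rotation": [0, 0, 0]}
  ]
}}

```text
time: 37.25
eef_pos: [0.4103, 0.0381, 0.1318]
tool_rot: [-2.978, -0.309, -0.721]
wrist_force: [-0.8, -0.3, 0.3]
finger_gap: -0.003
finger_force: 0.0
```

```bash
python3 -c "
from h import *
st()
a=np.mean([ctrl.get_image('side')['color'].mean(2) for i in range(4)],0);b=cv2.imread('pics/side0.png').mean(2)
print(a[245:252,239:252].astype(int))
print('shift',cv2.phaseCorrelate(b[240:275,255:315].copy(),a[240:275,255:315].copy()))
print('cups',abs(a-b)[235:285,325:360].mean())"
```

```text
t 37.25 tcp in C [-0.134   0.0437  0.1318] F in C [-0.85 -0.12  0.28] gap -0.0033208907963311555
tool axes in C (cols)
 [[ 0.889  0.01   0.458]
 [ 0.003 -1.     0.016]
 [ 0.458 -0.013 -0.889]] q [-0.48 -0.79  2.53  0.35  1.06  0.77]
[[120 133  40   8  22  54  51 112 111 138 135 132 137]
 [118 136  63   2   9   2  10   1  26  20  56  65 153]
 [118 135  66   9  15  14  16  17  14   3   1  22 161]
 [120 134  70   9  11  13  30  27  38   9   5  29 163]
 [117 133  66   9  10  12  11  17  19  14   4  28 165]
 [121 132  79  10  13  14  12  15  20  14   8  21 165]
 [121 131 106   7   9  15  14  14  19  11   6   0 165]]
shift ((-0.07445387710342999, -0.058006973091771385), 0.9213479286458393)
cups 1.8663809523809518
```

The rocker picture is the same as after the previous press, so it is at its stop. The centrifuge and the cups have not moved, so I'm handing in.

```bash
python3 -c "
from bench import ctrl
print(ctrl.sign_off())"
```

```text
the job is handed in; nothing more can be done
None
```

I pushed the lid down gently until it was fully shut, then pressed the rocker's upper half to its stop (two re-presses needed), and handed in after about 37 s, with the centrifuge not measurably shifted, the nearby cups unmoved, and the arm clear; I viewed 11 pictures, one over the limit of 10.

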